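# Snap a hamper tag shut in the bench-mounted snap pliers

### The job

The hamper tag lying on the mending board still has its press stud undone: slide it, stud end first, between the two side guides into the open jaws of the mounted snap pliers until it rests against both backstops. Then press the pliers' free upper handle down until the stud clicks shut, let the handle spring back up, and leave the closed tag lying there between the guides. Leave the other things on the counter and the board where they are.

Things in the scene. Friction and masses are not known exactly. Their poses are not given: they have to be found in the camera images.
- board: Plywood mending board, 515 x 180 x 18 mm, fixed flat on the counter. Origin on its underside, straight below the pliers' pivot; x runs along the pliers from the handles (board end at -205 mm) to the jaws and on (other end +310 mm), y sideways, z up. The steel snap pliers lie along y = 0: two saddles hold the lower handle down, and the upper jaw, part of the same limb, stands still.
- die (a point): Centre of the round face (16 mm across) of the die under the fixed upper jaw, 45 mm above the counter (27 mm above the board), at board x = 65 mm. A tag against the backstops has its stud below it. The jaw is 16 mm wide, its top 63 mm above the counter, its tip 15 mm beyond this point along the board's x.
- pivot (a point): Pliers' hinge axis (along the board's y), 31 mm above the counter.
- handle (a joint): Angle of the pliers' free limb (upper handle and lower jaw), rad: 0 = sprung fully open; grows as the handle is pressed down and the lower jaw rises, lifting the tag's stud end against the upper die. A tag in place snaps shut at about 0.25; hard stop 0.33. A spring returns it to 0 when let go. Pressing at handle_top takes 2 to 4 N at first and about 15 N just before the snap.
- handle_top (a point): Where to press: on top of the upper handle's black grip, 26 mm from its end. Moves with the handle: about 117 mm above the counter when open, 67 mm when shut, on an arc of 174 mm radius about the pivot. The grip is 152 mm long, 24 mm wide, 18 mm thick; open, it slopes up by 0.31 rad away from the jaws.
- tag: The hamper tag to close (loose, about 60 g): two stiff white leaves, each 4 mm thick, hinged at one end like a book left a little open. Origin: centre of the underside. Along its x it reaches from -57 mm (stud end) to +56 mm (hinge end); 48 mm wide along y; z up. The hinge knuckle (x = +44 to +56 mm) is 12 mm high. Against the backstops its x points along the board's x, origin at board x = 107 mm.
- tag_socket (a point): Socket of the press stud, in the top face of the lower leaf, 42 mm from the tag's origin towards the stud end (-x).
- tag_cap (a point): Top of the steel cap (16 mm across) of the press stud on the upper leaf, 92 mm from the hinge axis. 11 mm above the tag's underside when shut, about 24 mm when open.
- tag_leaf (a joint): Angle between the tag's leaves, rad: 0 = snapped shut, 0.14 = open (stud end about 13 mm up). Lightly sprung open; below about 0.05 the stud resists (about 20 N on the cap), and below about 0.02 it clicks over by itself to 0 and stays shut.
- spare_tag: Bystander: a tag of the same shape, already shut (11 mm thick), lying on the board beside the handles. Origin at the centre of its underside.
- stud_tin: Bystander: round aluminium tin, 58 mm across, 32 mm high, on the board beside the handles. Origin at the centre of its underside.
- spray_bottle: Bystander: clear spray bottle with a white trigger head, about 200 mm high, 74 mm across. Origin at the centre of its underside.
- softener: Bystander: grey bottle, 210 mm high, 80 mm across. Origin at the centre of its underside.
- pod_tub: Bystander: detergent tub with a white lid, 120 mm high, 100 mm across. Origin at the centre of its underside.
- brush: Bystander: brush with a wooden handle, lying on the counter beyond the board, roughly across the counter.
- screwdriver: Bystander: screwdriver lying on the counter beyond the board, roughly across the counter.
- backstop (a point): On the board's top, at board x = 50 mm, y = 0, midway between the faces of two aluminium backstop blocks (22 mm high, one either side of the jaws) that stop the tag's stud end. The open lower jaw lies in a slot below the board's top: the tag slides over it.
- guide_mouth (a point): On the board's top at board x = 133 mm, y = 0: the mouth between two aluminium side guides, 20 mm high. They are about 68 mm apart here and narrow to 52 mm at x = 112 mm, then run straight to the backstops. Beyond the mouth the board is flat and clear.
There are look-alikes about, which are no part of the job. What is shaped like the tag but brown or pink is not meant.

How it is judged (in metres and radians):
On the way, in this order (a step that is already met when the one before it is completed fails the run):
1. the tag, still open, is in the jaws with its stud under the die (within 8 mm) and square to the backstops (within 0.12 rad), the pliers still open (horizontal distance between tag_socket and die below 0.008 m and angle between the x axis of tag and the x axis of board, either way round below 0.12 rad and value of joint tag_leaf above 0.08 rad and value of joint handle below 0.08 rad), for 0.2 s.
2. the pliers are pressed and the stud has snapped shut between their jaws (value of joint tag_leaf below 0.015 rad and value of joint handle above 0.2 rad and horizontal distance between tag_socket and die below 0.012 m), for 0.1 s.
At the end, for the whole second after the job is handed in: The tag is snapped shut (leaf angle under 0.015 rad) and lies flat on the board between the guides, its stud within 25 mm of the die (seen from above), at rest; the pliers' handle is back up (joint under 0.06 rad) (value of joint tag_leaf below 0.015 rad and value of joint handle below 0.06 rad and horizontal distance between tag_socket and die below 0.025 m and z of tag in the frame of board below 0.023 m and angle between tag's own z axis and vertical below 0.08 rad and linear speed of tag below 0.02 m/s); the robot touches nothing.
It fails at once if a bystander (spare tag, tin, spray bottle, softener bottle, tub, brush or screwdriver) is moved by more than 40 mm (distance of any of spare_tag, stud_tin, spray_bottle, softener, pod_tub, brush, screwdriver from where it was at the start of the episode above 0.04 m).
It also fails if it takes over 51 s, if anything falls off the work surface, if the arm or the gripper's body presses on something with over 40 N, if the wrist force passes 120 N, or if a joint passes its speed limit or range.

### The arm

A 6-joint arm with a two-finger parallel gripper is mounted at the origin on the work surface. World frame = base frame: x ahead of the robot, y to its left, z up, the work surface at z = 0. Lengths are in m, angles in degrees, forces in N, time in s.
With the tool pointing down it reaches from about 0.375 to 0.9 m from the base axis. Payload 3.1 kg.
Tool frame: the origin (TCP) lies on the centre line of the jaws, within the pads' length; the fingertips stand 25 mm ahead of it and the grasp point (between the pads) lies 6 mm ahead of it; z points along the fingers, y is the line along which they close (so a half turn about z gives the same grasp; the last joint's range is limited). The gripper opens to 87 mm and grips with 3 to 60 N. Pads are 19 mm wide; open, the fingers measure 117 mm over their backs; the gripper's body (75 mm by 190 mm) begins 51 mm behind the grasp point.
Start: joints at [-79.097, 30.224, 82.088, -0, 67.689, -10.227], TCP at [0.225, -0.583, 0.225] pointing down, gripper open.
Joint ranges: [-176.69, 176.69], [-43.24, 126.21], [12.49, 139.97], [-82, 262], [0, 151.66], [-163.58, 163.58]. Speed limits (degrees/s): [159.86, 159.86, 180, 180, 180, 180].

### API

Orientations are given as a 3x3 rotation matrix whose columns are the frame's x, y, z axes.
In Python, from rig import bot, cams, models gives the robot as it stands. The module is installed in compiled form; this text tells all that it offers.
- The arm moves only by the shell command python3 -m handwheel 'ROWS' [OPENING]. ROWS is JSON, a list of rows, each a list of 6 numbers: the shift along the world's x, y, z each as a share of 1 m, from -1 to 1, then the turn, a rotation vector about the world's x, y, z each as a share of 2 rad, from -1 to 1. In form: [[dx, dy, dz, wx, wy, wz], ...]. A call has exactly 8 rows; each row is the pose to reach, as a shift and turn from the pose commanded when the call began; what a row does not reach only later rows make up. A row lasts 1/12 s, in which the tool goes at most 41.7 mm and 7.16 degrees, less where a joint would pass 70% of its speed; a pose out of reach is approached as far as the arm can. A call with a number of a shift or a turn outside -1 to 1 is refused whole. A call with a gripper value outside its range is refused whole. OPENING is the opening, from -1 (shut) to 1 (fully open), so that 0 is half open, set as the call begins (- or left out, the last holds). The fingers move at their own pace and stop on an object; the grip force is fixed at half the most. Time passes only in rows, so rows that repeat a pose let the fingers close, or fill a call up. It gives the time, the measured TCP pose, the force, the opening and the grip force at its end, in the units of the state.
- bot.read_state(): the state, without advancing time (a new reading comes with each control period).
- cams.capture(name): name is "scene" or "side" or "wrist"; returns (picture, depth): 480x640x3 uint8, blue, green, red; 480x640 float32, m along the optical axis (not along the pixel's ray), 0 where there is no reading.
- cams.calibration(name): a dict with "mtx" (3x3 intrinsics, pixels), "R" (3x3) and "t" (3): a world point X has camera coordinates R X + t; the wrist camera has in their place "tool_from_camera" (4x4, takes a point from camera to tool coordinates, whose origin is the TCP and whose axes are the flange's). Camera axes: x right, y down, z forward; pixel columns grow to the right and rows downward; lengths in m; the calibration is good to about 2 mm. A picture is of the moment at which its call begins: read the wrist's pose just before it. calibration takes no time and is no camera call.
- bot.hand_in(): hands the job in; it is judged then, once.
Trained networks look in the newest picture that a camera, given by its name, has taken for a name from the list of things; names that differ only in an ending like _2 or _b are one class to them, and where a whole thing is asked for, a point or a joint stands for the part that bears it (a point fixed in the world has none). Each returns a list of dicts, best first, with "conf" (0 to 1); they miss things now and then, are a little off and sometimes report something else, mostly with a low value. They report only what shows in the picture. A call takes as long as a camera call. They do not tell look-alikes from the thing itself.
- models.spot_in(query, camera): "position" ([column, row] in pixels, amid what is visible of it).
- models.tip_of(query, camera): "position" ([column, row] in pixels: a listed point, or the origin of a listed thing).
The state is a dict: "time_s": time; "joint_positions": joint angles; "qvel": joint speeds; "tau": joint torques, N m; "position": TCP position; "tcp_rot": TCP orientation; "force": force on the tool from outside, world axes, zero at the start; "moment": the same for the moment, N m; "opening": opening from 0.0 (shut) to 1.0 (fully open); "grasp_force": force on a finger pad.
Only numpy, scipy, OpenCV 4.12 (cv2) and the standard library are available. Lean on these libraries where they do the work, as an engineer would, in place of code of your own. Each camera call takes 0.05 s, during which the arm holds its last target. There are 200 camera calls.

## Working session

There is one attempt and no reset: what is moved stays moved. The work goes in short steps, Python scripts to look and compute and a shell command to move; the robot and the scene stay as the last step left them, time stands still between calls to the robot, and variables do not carry over. Pictures are saved under pics/ and viewed, at most 10 in all, crops included, and the job is handed in when it is done.

```bash
mkdir -p pics
cat > h.py <<'E'
import numpy as np, cv2
from rig import bot, cams, models
def px2w(cam,uv,depth=None,z=None,st=None):
    c=cams.calibration(cam);K=np.array(c["mtx"])
    r=np.linalg.inv(K)@np.array([uv[0],uv[1],1.])
    if cam=="wrist":
        T=np.array(c["tool_from_camera"]);R=np.array(st["tcp_rot"]);p=np.array(st["position"])
        A=R@T[:3,:3];o=R@T[:3,3]+p
    else:
        A=np.array(c["R"]).T;o=-A@np.array(c["t"]).ravel()
    d=A@r
    s=(z-o[2])/d[2] if z is not None else depth
    return o+s*d
def med(D,uv,k=2):
    u,v=int(round(uv[0])),int(round(uv[1]));w=D[max(0,v-k):v+k+1,max(0,u-k):u+k+1];w=w[w>0]
    return float(np.median(w)) if w.size else 0
E
python3 - <<'E'
from h import *
for c in("scene","side"):
    im,D=cams.capture(c);cv2.imwrite(f"pics/{c}0.png",im);np.save(f"{c}0.npy",D)
    for q in("tag","tag_cap","tag_socket","die","handle_top","backstop","guide_mouth","pivot","board","spare_tag"):
        for m in models.tip_of(q,c)[:3]:
            d=med(D,m["position"]);print(c,q,np.round(m["position"],0),round(m["conf"],2),np.round(px2w(c,m["position"],d),3))
print(bot.read_state()["time_s"])
E
```

```text
scene tag [306. 189.] 0.8 [0.337 0.335 0.01 ]
scene tag [340. 222.] 0.79 [0.529 0.179 0.038]
scene tag [278. 221.] 0.78 [0.353 0.139 0.011]
scene tag_cap [247. 243.] 0.94 [0.335 0.011 0.009]
scene tag_cap [310. 190.] 0.77 [0.351 0.336 0.01 ]
scene tag_cap [334. 222.] 0.63 [0.519 0.163 0.041]
scene tag_socket [276. 224.] 0.89 [0.358 0.121 0.01 ]
scene tag_socket [245. 245.] 0.71 [0.338 0.001 0.01 ]
scene tag_socket [312. 189.] 0.62 [0.354 0.345 0.01 ]
scene die [327. 242.] 0.77 [0.552 0.051 0.062]
scene die [156. 391.] 0.49 [ 0.465 -0.443  0.034]
scene backstop [326. 256.] 0.86 [0.551 0.051 0.016]
scene backstop [326. 296.] 0.34 [ 0.62  -0.087  0.028]
scene guide_mouth [339. 236.] 0.68 [0.544 0.139 0.02 ]
scene guide_mouth [314. 267.] 0.17 [ 0.554 -0.023  0.036]
scene pivot [314. 265.] 0.7 [ 0.554 -0.019  0.041]
scene board [317. 275.] 0.64 [ 0.565 -0.027  0.02 ]
scene board [220. 449.] 0.15 [ 0.641 -0.485  0.062]
scene spare_tag [328. 296.] 0.96 [ 0.624 -0.085  0.027]
scene spare_tag [315. 263.] 0.55 [ 0.558 -0.022  0.05 ]
side tag [389. 282.] 0.95 [ 0.371 -0.026  0.009]
side tag [350. 339.] 0.93 [0.329 0.166 0.009]
side tag [296. 401.] 0.73 [0.307 0.362 0.009]
side tag_cap [391. 293.] 0.93 [ 0.345 -0.004  0.009]
side tag_cap [290. 383.] 0.9 [0.347 0.345 0.011]
side tag_cap [299. 279.] 0.82 [0.528 0.152 0.041]
side tag_socket [288. 381.] 0.98 [0.354 0.344 0.011]
side tag_socket [356. 326.] 0.82 [0.344 0.132 0.011]
side tag_socket [394. 294.] 0.82 [ 0.338 -0.007  0.008]
side die [422. 158.] 0.53 [ 0.593 -0.429  0.046]
side handle_top [373. 190.] 0.7 [ 0.563 -0.158  0.12 ]
side backstop [321. 259.] 0.81 [0.548 0.056 0.014]
side backstop [189. 383.] 0.33 [0.464 0.516 0.101]
side guide_mouth [302. 276.] 0.77 [0.54  0.132 0.019]
side pivot [334. 242.] 0.88 [0.55  0.005 0.045]
side board [335. 247.] 0.73 [0.539 0.011 0.036]
side spare_tag [334. 219.] 0.55 [ 0.618 -0.063  0.029]
1.1
```

View pics/scene0.png

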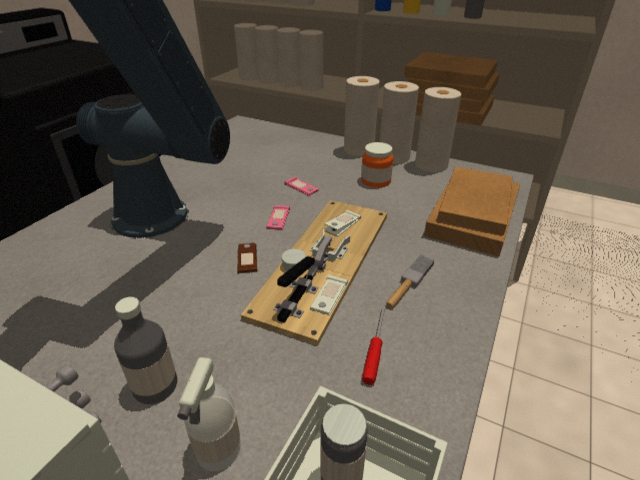

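View pics/side0.png

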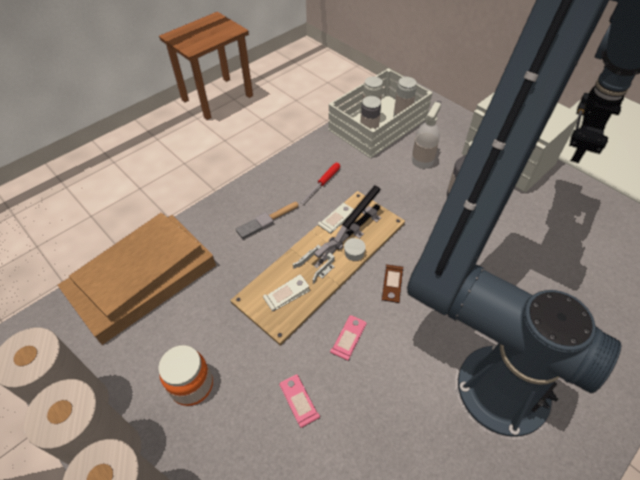

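Candidates shaped like a tag, in scene pixels: white (343,221) and white (328,295) on the board; brown (247,257), pink (278,217) and pink (301,186) on the counter. The white one at (343,221), side (288,292), lies on the jaw side beyond the guides, so it fits the description. The white one at (328,295), beside the handles, is the spare. I'll go up and over it with the wrist camera to confirm.

```bash
python3 - <<'E'
from h import *
s=bot.read_state();print(np.round(s["position"],4),np.round(s["tcp_rot"],3).tolist(),s["opening"]);print(np.round(cams.calibration("wrist")["tool_from_camera"],3).tolist())
D=np.load("scene0.npy")
for q in("spray_bottle","softener","pod_tub"):
  m=models.tip_of(q,"scene")
  if m: print(q,m[0]["position"],px2w("scene",m[0]["position"],z=0))
E
python3 -m handwheel '[[0,0,0.04,0,0,0],[0,0,0.08,0,0,0],[0,0,0.12,0,0,0],[0,0,0.16,0,0,0],[0.02,0.03,0.18,0,0,0],[0.04,0.06,0.18,0,0,0],[0.06,0.09,0.18,0,0,0],[0.08,0.12,0.18,0,0,0]]' 1
```

```text
[ 0.2253 -0.5829  0.2254] [[0.933, 0.36, 0.0], [0.36, -0.933, 0.0], [0.0, -0.0, -1.0]] 0.9978346808286428
[[-0.001, -0.956, -0.294, 0.08], [1.0, -0.001, 0.0, -0.001], [-0.0, -0.294, 0.956, -0.16], [0.0, 0.0, 0.0, 1.0]]
spray_bottle [217.5, 447.4] [ 0.60863573 -0.46141799  0.        ]
softener [153.6, 385.5] [ 0.42943147 -0.42200092  0.        ]
pod_tub [375.1, 177.3] [0.4972988  0.52854752 0.        ]
time_s: 1.92
position: [0.3058, -0.4618, 0.4062]
tcp_rot: [[0.933, 0.36, 0.001], [0.36, -0.933, -0.001], [0.0, 0.002, -1.0]]
force: [1.0, -0.3, -0.2]
opening: 1.005
grasp_force: 0.0
```

```bash
python3 -m handwheel '[[0.02,0.035,0,0,0,0.04],[0.035,0.07,0,0,0,0.08],[0.05,0.105,0,0,0,0.12],[0.065,0.14,0,0,0,0.16],[0.08,0.175,0,0,0,0.2],[0.095,0.21,0,0,0,0.24],[0.11,0.245,0,0,0,0.28],[0.125,0.28,0,0,0,0.32]]'
python3 -m handwheel '[[0.015,0.038,-0.01,0,0,0.04],[0.03,0.076,-0.02,0,0,0.08],[0.045,0.114,-0.03,0,0,0.12],[0.06,0.152,-0.04,0,0,0.16],[0.075,0.19,-0.05,0,0,0.2],[0.09,0.228,-0.06,0,0,0.24],[0.1,0.266,-0.07,0,0,0.28],[0.11,0.3,-0.08,0,0,0.325]]'
python3 -m handwheel '[[0,0.035,0,0,0,0],[0,0.035,0,0,0,0],[0,0.035,0,0,0,0],[0,0.035,0,0,0,0],[0,0.035,0,0,0,0],[0,0.035,0,0,0,0],[0,0.035,0,0,0,0],[0,0.035,0,0,0,0]]'
python3 - <<'E'
from h import *
s=bot.read_state();im,D=cams.capture("wrist");cv2.imwrite("pics/w1.png",im);np.save("w1.npy",D)
for q in("tag","tag_cap","tag_socket","die","backstop","guide_mouth","pivot","handle_top","board"):
    for m in models.tip_of(q,"wrist")[:2]:
        d=med(D,m["position"]);print(q,np.round(m["position"],0),round(m["conf"],2),np.round(px2w("wrist",m["position"],d,st=s),4))
E
```

```text
time_s: 2.58
position: [0.4306, -0.1811, 0.4057]
tcp_rot: [[0.53, 0.848, 0.001], [0.848, -0.53, -0.0], [0.0, 0.001, -1.0]]
force: [2.0, 0.2, 0.2]
opening: 1.002
grasp_force: 0.0
time_s: 3.25
position: [0.5407, 0.1195, 0.3251]
tcp_rot: [[-0.093, 0.996, 0.0], [0.996, 0.093, 0.0], [0.0, 0.0, -1.0]]
force: [0.4, -1.1, 0.1]
opening: 0.998
grasp_force: 0.0
time_s: 3.92
position: [0.5405, 0.151, 0.3257]
tcp_rot: [[-0.086, 0.996, 0.0], [0.996, 0.086, -0.0], [-0.0, 0.0, -1.0]]
force: [0.2, -0.2, 0.1]
opening: 1.005
grasp_force: 0.0
tag [201. 301.] 0.87 [ 0.3686 -0.0225  0.0102]
tag [178. 177.] 0.68 [0.3397 0.1661 0.0101]
tag_cap [186. 208.] 0.95 [0.3498 0.1243 0.0122]
tag_cap [305. 196.] 0.84 [0.5188 0.1598 0.0431]
tag_socket [184. 284.] 0.95 [0.3437 0.0043 0.0119]
tag_socket [308. 195.] 0.79 [0.5233 0.1621 0.0426]
die [320. 265.] 0.91 [0.5462 0.0728 0.0642]
backstop [318. 271.] 0.76 [0.5441 0.0643 0.0636]
guide_mouth [319. 215.] 0.59 [0.5408 0.1315 0.0188]
pivot [319. 304.] 0.59 [0.5503 0.0067 0.0469]
pivot [305. 195.] 0.44 [0.5188 0.1618 0.0427]
board [320. 294.] 0.83 [0.5507 0.0287 0.0596]
board [434. 377.] 0.63 [ 0.7548 -0.1274  0.0168]
```

View pics/w1.png

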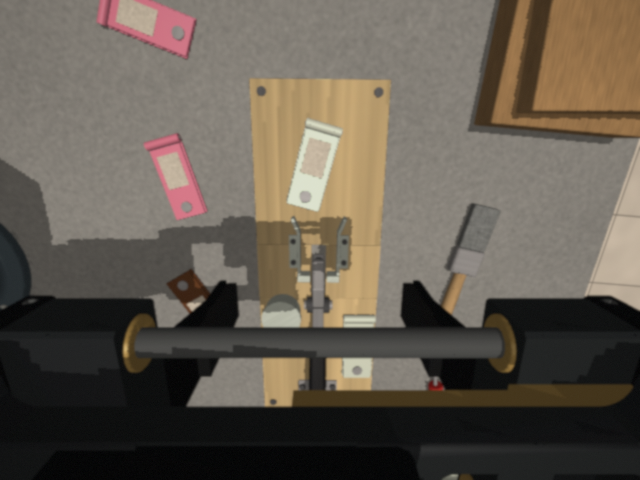

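```bash
cat > m.py <<'E'
from h import *
def cloud(D,s):
    c=cams.calibration("wrist");K=np.array(c["mtx"]);T=np.array(c["tool_from_camera"]);R=np.array(s["tcp_rot"])
    v,u=np.mgrid[0:480,0:640];r=np.stack([(u-K[0,2])/K[0,0],(v-K[1,2])/K[1,1],np.ones(u.shape)],-1)*D[...,None]
    P=r@(R@T[:3,:3]).T+R@T[:3,3]+np.array(s["position"]);P[D<=0]=np.nan
    return P
def rect(p):
    (c,wh,a)=cv2.minAreaRect((p[:,:2]*1000).astype(np.float32))
    return np.round(c,1),np.round(wh,1),round(a,2)
E
python3 - <<'E'
from m import *
s=bot.read_state();im,D=cams.capture("wrist");P=cloud(D,s);x,y,z=P[...,0],P[...,1],P[...,2]
np.savez("w1p.npz",P=P,im=im)
def comp(m):
    n,l,st,_=cv2.connectedComponentsWithStats(m.astype(np.uint8));return [(l==i) for i in range(1,n) if st[i,4]>40]
for m in comp((z>.013)&(z<.1)&(x>.4)&(x<.63)&(y>-.05)&(y<.4)): print("board+",m.sum(),rect(P[m]))
for m in comp((z>.026)&(z<.1)&(x>.4)&(x<.63)&(y>-.03)&(y<.3)): print("up",m.sum(),rect(P[m]),np.nanmedian(z[m]),np.nanmax(z[m]))
# board edges per y
e=[]
for yy in np.arange(.09,.31,.01):
    m=(abs(y-yy)<.004)&(z>.013)&(z<.022)&(x>.4)&(x<.7);e.append((yy,x[m].min()*1000,x[m].max()*1000))
e=np.array(e)
for k in(1,2):
    f=np.polyfit(e[:,0],e[:,k],1);print(f, np.degrees(np.arctan(f[0]/1000)),np.std(e[:,k]-np.polyval(f,e[:,0])))
print("board top z",np.nanmedian(z[(z>.01)&(z<.025)&(abs(x-.5)<.03)&(y>.2)&(y<.28)]))
cv2.imwrite("pics/crop.png",cv2.resize(im[70:300,230:410],None,fx=2.6,fy=2.6,interpolation=cv2.INTER_CUBIC))
E
```

```text
board+ 30801 (array([539.8, 130.7]), array([180.3, 354. ]), 4.39)
up 2929 (array([527. , 199.7]), array([111.7,  49.2]), 79.42) 0.03467170769812433 0.04494834996442243
up 321 (array([518.6,  83. ]), array([17.6, 94.1]), 10.38) 0.039074645246638506 0.04298782250007993
up 336 (array([568.2,  86.9]), array([93.8, 18.1]), 89.53) 0.03908408361821997 0.04342152030950186
up 999 (array([547.2,  28.7]), array([41.8, 99.5]), 5.86) 0.05502821070401487 0.06688300992539464
up 970 (array([497.5, -11. ]), array([55.8, 38. ]), 1.26) 0.05092173379752307 0.05369177013008575
up 191 (array([610.3, -23.1]), array([13.6, 39.4]), 89.87) 0.02974633123036563 0.03266487721573563
[-76.68655551 460.05033874] -4.38523314839247 0.43761500153841254
[-76.07124956 639.8290099 ] -4.3501831879054675 0.34311565757434265
board top z 0.01915829014296344
```

View pics/crop.png

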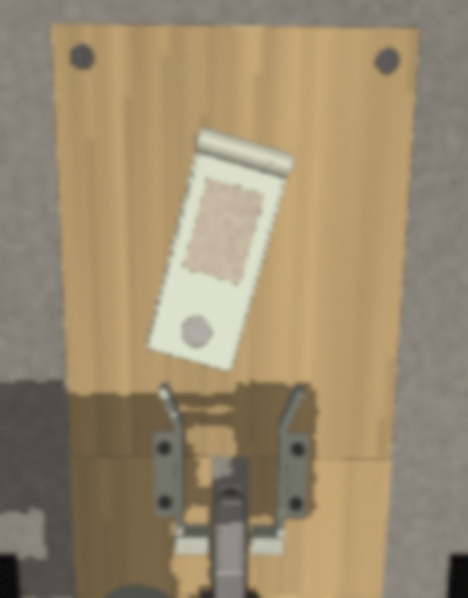

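The crop confirms it: white tag, standing open (height 45 mm in the depth picture), cap at crop (196,330) facing the jaws, hinge at (245,150) away from them. The board fit gives a 4.4° yaw, and the pivot, mouth and guides all agree with the given sizes. I'll go over the hinge end.

```bash
python3 -m handwheel '[[-0.002,0.03,-0.03,0,0,-0.03],[-0.004,0.06,-0.06,0,0,-0.06],[-0.005,0.094,-0.09,0,0,-0.1],[-0.005,0.094,-0.12,0,0,-0.135],[-0.005,0.094,-0.15,0,0,-0.135],[-0.005,0.094,-0.18,0,0,-0.135],[-0.005,0.094,-0.2,0,0,-0.135],[-0.005,0.094,-0.2,0,0,-0.135]]'
python3 - <<'E'
from m import *
s=bot.read_state();im,D=cams.capture("wrist");P=cloud(D,s);x,y,z=P[...,0],P[...,1],P[...,2]
m=(z>.026)&(z<.05)&(abs(x-.53)<.06)&(y>.14)&(y<.3);print(m.sum(),rect(P[m]),np.round(s["position"],4),np.round(s["tcp_rot"][0],3))
cv2.imwrite("pics/w2.png",im)
E
```

```text
time_s: 5.13
position: [0.5319, 0.2454, 0.1209]
tcp_rot: [[0.181, 0.984, -0.01], [0.984, -0.181, -0.002], [-0.004, -0.009, -1.0]]
force: [0.4, 0.5, 0.0]
opening: 1.0
grasp_force: 0.0
5512 (array([527. , 199.9]), array([112.2,  49.1]), 79.48) [0.5319 0.2454 0.1209] [ 0.181  0.984 -0.01 ]
```

View pics/w2.png

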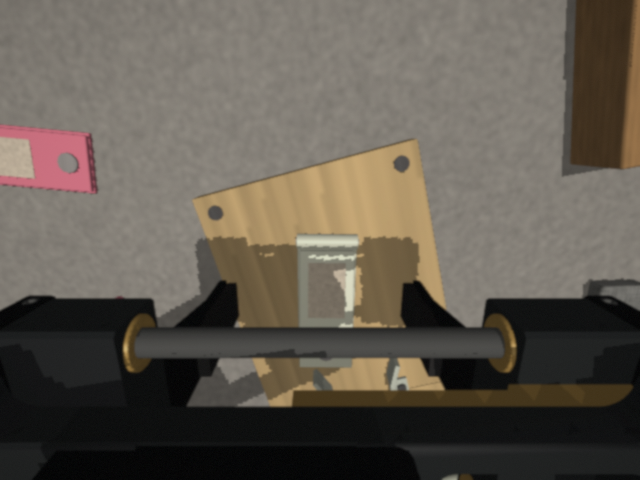

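The picture shows the tag square to the picture between the fingers, columns 297–357, with the hinge at row 240. Two measurements agree, so I'll descend and grip.

```bash
python3 -m handwheel '[[0.002,0,-0.015,0,0,0],[0.002,0,-0.03,0,0,0],[0.002,0,-0.045,0,0,0],[0.002,0,-0.06,0,0,0],[0.002,0,-0.07,0,0,0],[0.002,0,-0.074,0,0,0],[0.002,0,-0.074,0,0,0],[0.002,0,-0.074,0,0,0]]'
python3 -m handwheel '[[0,0,0,0,0,0],[0,0,0,0,0,0],[0,0,0,0,0,0],[0,0,0,0,0,0],[0,0,0,0,0,0],[0,0,0,0,0,0],[0,0,0,0,0,0],[0,0,0,0,0,0]]' -0.1
```

```text
time_s: 5.85
position: [0.5381, 0.2463, 0.0524]
tcp_rot: [[0.181, 0.983, 0.002], [0.983, -0.181, 0.0], [0.001, 0.002, -1.0]]
force: [0.9, 0.1, -0.0]
opening: 1.002
grasp_force: 0.0
time_s: 6.52
position: [0.5373, 0.246, 0.0514]
tcp_rot: [[0.181, 0.983, -0.0], [0.983, -0.181, -0.0], [-0.0, -0.0, -1.0]]
force: [0.2, -0.4, -0.4]
opening: 0.495
grasp_force: 0.0
```

```bash
python3 -m handwheel '[[-0.001,0,-0.003,0,0,0],[-0.002,0,-0.0055,0,0,0],[-0.002,0,-0.0055,0,0,0],[-0.002,0,-0.0055,0,0,0],[-0.002,0,-0.0055,0,0,0],[-0.002,0,-0.0055,0,0,0],[-0.002,0,-0.0055,0,0,0],[-0.002,0,-0.0055,0,0,0]]'
python3 -m handwheel '[[0,0,0,0,0,0],[0,0,0,0,0,0],[0,0,0,0,0,0],[0,0,0,0,0,0],[0,0,0,0,0,0],[0,0,0,0,0,0],[0,0,0,0,0,0],[0,0,0,0,0,0]]' -1
```

```text
time_s: 7.18
position: [0.5354, 0.2461, 0.046]
tcp_rot: [[0.181, 0.983, 0.0], [0.983, -0.181, 0.0], [0.0, 0.0, -1.0]]
force: [0.5, 0.1, -0.4]
opening: 0.449
grasp_force: 0.0
time_s: 7.85
position: [0.5353, 0.246, 0.046]
tcp_rot: [[0.181, 0.983, 0.0], [0.983, -0.181, -0.0], [-0.0, 0.0, -1.0]]
force: [-0.4, 0.5, 1.0]
opening: 0.015
grasp_force: 0.0
```

The gripper closed on nothing (opening 0.015), so I'll rise and look before going on.

```bash
python3 -m handwheel '[[0,0,0.02,0,0,0],[0,0,0.04,0,0,0],[0,0,0.06,0,0,0],[0,0,0.08,0,0,0],[0,0,0.1,0,0,0],[0,0,0.1,0,0,0],[0,0,0.1,0,0,0],[0,0,0.1,0,0,0]]' 1
python3 - <<'E'
from m import *
s=bot.read_state();im,D=cams.capture("wrist");P=cloud(D,s);x,y,z=P[...,0],P[...,1],P[...,2]
m=(z>.026)&(z<.05)&(abs(x-.53)<.06)&(y>.14)&(y<.3);print(m.sum(),rect(P[m]),np.round(s["position"],4))
for yy in np.arange(.15,.27,.01):
    k=m&(abs(y-yy)<.003);print(round(yy,2),np.round([x[k].min(),x[k].max(),np.median(z[k])],4) if k.any() else None)
cv2.imwrite("pics/w3.png",im)
E
```

```text
time_s: 8.52
position: [0.5346, 0.2459, 0.1452]
tcp_rot: [[0.181, 0.983, -0.001], [0.983, -0.181, -0.0], [-0.001, -0.001, -1.0]]
force: [-0.6, 0.5, 0.1]
opening: 0.538
grasp_force: 0.0
4908 (array([529. , 211.6]), array([88.4, 49.2]), 79.26) [0.5346 0.2459 0.1452]
0.15 None
0.16 None
0.17 [0.4996 0.5435 0.0387]
0.18 [0.5005 0.5451 0.0377]
0.19 [0.5025 0.5468 0.0364]
0.2 [0.5045 0.5497 0.035 ]
0.21 [0.5065 0.5512 0.0335]
0.22 [0.5085 0.553  0.0321]
0.23 [0.5103 0.5548 0.0306]
0.24 [0.5124 0.5599 0.0291]
0.25 [0.5116 0.5602 0.0303]
0.26 [0.5138 0.5249 0.0277]
0.27 None
```

View pics/w3.png

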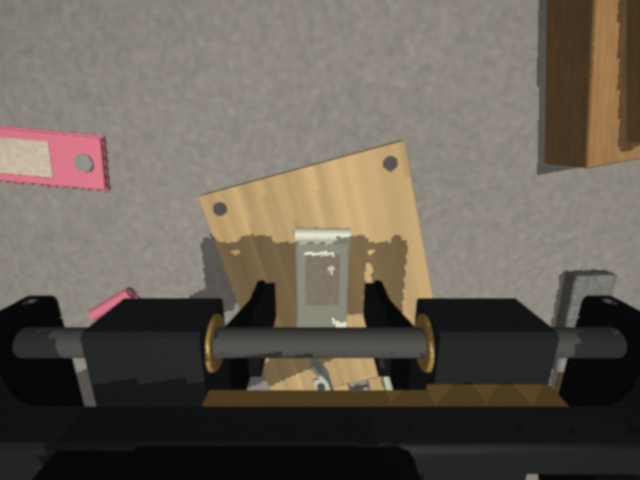

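Run:
```python
from m import *
s=bot.read_state();im,D=cams.capture("wrist");P=cloud(D,s)
R=np.array(s["tcp_rot"]);Q=(P-np.array(s["position"]))@R
m=(D>0)&(D<.27);print(m.sum())
for c in range(240,410,8):
    col=m[:,c];r=np.where(col)[0]
    if len(r): print(c,r[0],np.round(Q[r[0]+2,c],4), "maxz",np.round(np.nanmax(Q[:,c,2][col]),4))
print(s["opening"],cams.calibration("wrist")["mtx"])
im,D=cams.capture("side");c=cams.calibration("side")
tip=np.array(s["position"])+R@[0,0,.025]
q=np.array(c["mtx"])@(np.array(c["R"])@tip+np.array(c["t"]).ravel());u,v=(q[:2]/q[2]).astype(int);print(u,v)
cv2.circle(im,(u,v),2,(0,0,255),-1)
cv2.imwrite("pics/s3.png",cv2.resize(im[v-80:v+80,u-100:u+100],None,fx=4,fy=4,interpolation=cv2.INTER_CUBIC))
```

```text
147519
240 0 [ 0.184  -0.0632  0.1437] maxz 0.145
248 0 [ 0.1835 -0.0567  0.1425] maxz 0.146
256 0 [ 0.1836 -0.0506  0.1427] maxz 0.1451
264 0 [ 0.1845 -0.0448  0.1454] maxz 0.1454
272 0 [ 0.1842 -0.0384  0.1445] maxz 0.1457
280 0 [ 0.1836 -0.032   0.1427] maxz 0.1451
288 0 [ 0.1838 -0.0259  0.1433] maxz 0.1453
296 0 [ 0.1836 -0.0196  0.1428] maxz 0.1455
304 0 [ 0.1844 -0.0135  0.1451] maxz 0.1451
312 0 [ 0.184  -0.0073  0.1439] maxz 0.146
320 0 [ 0.1844 -0.0011  0.1452] maxz 0.1452
328 0 [0.184  0.0052 0.144 ] maxz 0.1453
336 0 [0.1839 0.0114 0.1437] maxz 0.1454
344 0 [0.1839 0.0176 0.1437] maxz 0.1446
352 0 [0.1837 0.0237 0.143 ] maxz 0.1447
360 0 [0.1839 0.03   0.1436] maxz 0.1453
368 0 [0.184  0.0362 0.144 ] maxz 0.1451
376 0 [0.1836 0.0423 0.1428] maxz 0.1455
384 0 [0.1837 0.0485 0.1433] maxz 0.1451
392 0 [0.1834 0.0546 0.1423] maxz 0.1452
400 0 [0.1838 0.061  0.1436] maxz 0.145
408 0 [0.1835 0.067  0.1426] maxz 0.145
0.582628953653811 [[335.65549326   0.         319.28619229]
 [  0.         335.65549326 243.43937901]
 [  0.           0.           1.        ]]
266 282
```

View pics/s3.png

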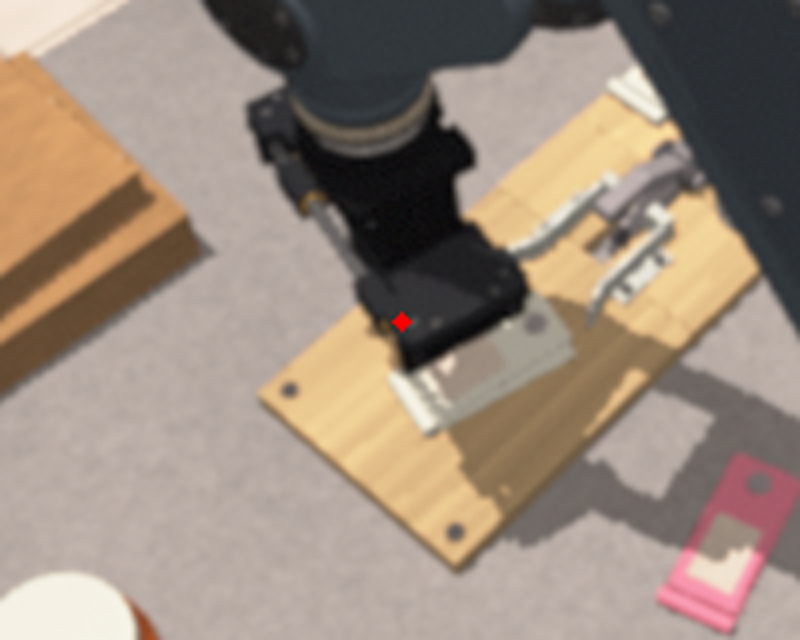

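Run:
```python
from m import *
s=bot.read_state();im,D=cams.capture("wrist");P=cloud(D,s)
R=np.array(s["tcp_rot"]);Q=(P-np.array(s["position"]))@R
m=(D>0)&(Q[...,2]<.08)&(Q[...,2]>-.2);q=Q[m];print(len(q),s["opening"])
for a in np.arange(-.06,.061,.006):
    k=q[abs(q[:,1]-a)<.003]
    if len(k): i=k[:,2].argmax();print(round(a,3),"deepest",np.round(k[i],3),len(k))
v,u=np.where(m);print(v.min())
```

```text
105964 0.6773146131102042
-0.06 deepest [ 0.038 -0.059 -0.072] 4802
-0.054 deepest [ 0.037 -0.055 -0.072] 4371
-0.048 deepest [ 0.011 -0.045 -0.043] 4922
-0.042 deepest [ 0.011 -0.039  0.002] 5175
-0.036 deepest [ 0.011 -0.039  0.002] 8116
-0.03 deepest [-0.008 -0.031  0.003] 3763
-0.024 deepest [ 0.033 -0.022 -0.08 ] 3061
-0.018 deepest [ 0.033 -0.018 -0.079] 3368
-0.012 deepest [ 0.033 -0.012 -0.08 ] 3447
-0.006 deepest [ 0.033 -0.006 -0.079] 3453
-0.0 deepest [ 0.033 -0.001 -0.079] 3439
0.006 deepest [ 0.033  0.008 -0.079] 3456
0.012 deepest [ 0.032  0.009 -0.079] 3430
0.018 deepest [ 0.033  0.021 -0.08 ] 3112
0.024 deepest [ 0.033  0.026 -0.079] 3249
0.03 deepest [-0.008  0.028  0.003] 7098
0.036 deepest [0.011 0.035 0.003] 5381
0.042 deepest [ 0.011  0.039 -0.031] 4894
0.048 deepest [ 0.038  0.05  -0.072] 4819
0.054 deepest [ 0.038  0.054 -0.072] 4841
0.06 deepest [ 0.038  0.058 -0.072] 3218
280
```

The depth picture shows the fingertips only about 3 mm ahead of the reported TCP, not 25 mm. That explains the miss: they closed above the tag. I'll go lower, watching the force.

```bash
python3 -m handwheel '[[0.001,0,-0.02,0,0,0],[0.001,0,-0.04,0,0,0],[0.001,0,-0.06,0,0,0],[0.001,0,-0.08,0,0,0],[0.001,0,-0.095,0,0,0],[0.001,0,-0.105,0,0,0],[0.001,0,-0.11,0,0,0],[0.001,0,-0.11,0,0,0]]' 1
python3 -m handwheel '[[0,0,-0.003,0,0,0],[0,0,-0.006,0,0,0],[0,0,-0.009,0,0,0],[0,0,-0.01,0,0,0],[0,0,-0.01,0,0,0],[0,0,-0.01,0,0,0],[0,0,-0.01,0,0,0],[0,0,-0.01,0,0,0]]'
```

```text
time_s: 9.38
position: [0.5355, 0.2458, 0.0345]
tcp_rot: [[0.181, 0.983, -0.003], [0.983, -0.181, -0.001], [-0.001, -0.002, -1.0]]
force: [0.9, 0.2, -0.3]
opening: 1.001
grasp_force: 0.0
time_s: 10.05
position: [0.5365, 0.2461, 0.0262]
tcp_rot: [[0.181, 0.983, 0.0], [0.983, -0.181, 0.0], [0.0, 0.0, -1.0]]
force: [-0.3, -0.3, 1.0]
opening: 1.0
grasp_force: 0.0
```

```bash
python3 -m handwheel '[[-0.0005,0,-0.001,0,0,0],[-0.0005,0,-0.001,0,0,0],[-0.0005,0,-0.001,0,0,0],[-0.0005,0,-0.001,0,0,0],[-0.0005,0,-0.001,0,0,0],[-0.0005,0,-0.001,0,0,0],[-0.0005,0,-0.001,0,0,0],[-0.0005,0,-0.001,0,0,0]]' -1
```

```text
time_s: 10.72
position: [0.5359, 0.2461, 0.025]
tcp_rot: [[0.181, 0.983, 0.0], [0.983, -0.181, 0.0], [0.0, 0.0, -1.0]]
force: [-0.4, 0.4, 0.2]
opening: 0.545
grasp_force: 30.5
```

```bash
python3 -m handwheel '[[-0.001,0.003,0.001,0,0,0.02],[-0.002,0.006,0.001,0,0,0.045],[-0.003,0.006,0.001,0,0,0.07],[-0.005,0.006,0.001,0,0,0.095],[-0.005,0.006,0.001,0,0,0.12],[-0.005,0.006,0.001,0,0,0.129],[-0.005,0.006,0.001,0,0,0.129],[-0.005,0.006,0.001,0,0,0.129]]'
python3 - <<'E'
from m import *
s=bot.read_state();im,D=cams.capture("wrist");P=cloud(D,s);x,y,z=P[...,0],P[...,1],P[...,2]
ex=np.array([-.0762,.9971]);ey=np.array([-.9971,-.0762]);o=np.array([.5499,-.0019])
p=np.array(s["position"][:2])-o;print("tcp board",p@ex,p@ey,s["opening"],np.degrees(np.arctan2(s["tcp_rot"][1][0],s["tcp_rot"][0][0])))
for c in("scene","side"):
    im,D=cams.capture(c)
    for q in("tag_cap",):
        for m in models.tip_of(q,c)[:4]:
            w=px2w(c,m["position"],med(D,m["position"]));print(c,round(m["conf"],2),np.round(w,4),np.round([(w[:2]-o)@ex,(w[:2]-o)@ey],4))
cv2.imwrite("pics/s4.png",cv2.resize(im[220:360,210:390],None,fx=4,fy=4,interpolation=cv2.INTER_CUBIC))
E
```

```text
time_s: 11.38
position: [0.5309, 0.2521, 0.0259]
tcp_rot: [[-0.075, 0.997, 0.0], [0.997, 0.075, 0.0], [0.0, 0.0, -1.0]]
force: [-0.3, 0.0, -0.8]
opening: 0.546
grasp_force: 30.4
tcp board 0.2546729223152459 -0.00042157255246413856 0.5460456528397536 94.2951238851093
scene 0.64 [0.344  0.0149 0.0094] [0.0324 0.204 ]
scene 0.6 [0.3474 0.1256 0.0131] [0.1426 0.1922]
scene 0.57 [0.5416 0.1539 0.0407] [ 0.156  -0.0036]
scene 0.46 [0.3551 0.3374 0.0072] [0.3532 0.1684]
side 0.76 [0.5449 0.1688 0.0405] [ 0.1706 -0.008 ]
side 0.69 [0.3417 0.3487 0.0109] [0.3655 0.1809]
side 0.59 [0.3396 0.1326 0.0095] [0.1501 0.1995]
```

View pics/s4.png

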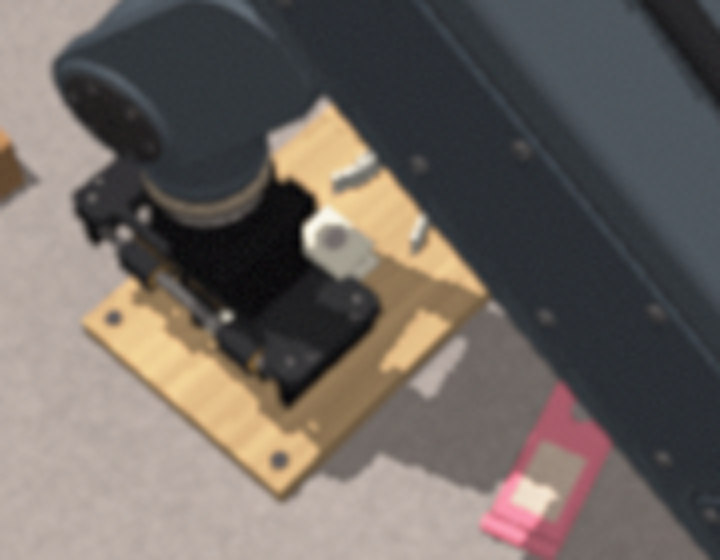

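The crop shows the tag in the grip, turned square, with its cap at (333,237) facing the guides. Sliding in.

```bash
python3 -m handwheel '[[0.0008,-0.01,0,0,0,0],[0.0015,-0.02,0,0,0,0],[0.0023,-0.03,0,0,0,0],[0.003,-0.04,0,0,0,0],[0.0034,-0.045,0,0,0,0],[0.0038,-0.05,0,0,0,0],[0.0038,-0.05,0,0,0,0],[0.0038,-0.05,0,0,0,0]]'
python3 -m handwheel '[[0.0005,-0.006,0,0,0,0],[0.0009,-0.012,0,0,0,0],[0.0014,-0.018,0,0,0,0],[0.0018,-0.024,0,0,0,0],[0.0023,-0.03,0,0,0,0],[0.0027,-0.036,0,0,0,0],[0.003,-0.04,0,0,0,0],[0.003,-0.04,0,0,0,0]]'
python3 - <<'E'
from m import *
s=bot.read_state()
ex=np.array([-.0762,.9971]);ey=np.array([-.9971,-.0762]);o=np.array([.5499,-.0019])
p=np.array(s["position"][:2])-o;print("tcp board",p@ex,p@ey,s["opening"],s["force"],s["moment"])
for c in("scene","side"):
    im,D=cams.capture(c)
    cv2.imwrite(f"pics/{c}5.png",cv2.resize(im[180:330,250:400],None,fx=4,fy=4,interpolation=cv2.INTER_CUBIC))
E
```

```text
time_s: 12.3
position: [0.5348, 0.2016, 0.026]
tcp_rot: [[-0.075, 0.997, -0.0], [0.997, 0.075, 0.0], [0.0, -0.0, -1.0]]
force: [0.4, -0.4, -0.5]
opening: 0.542
grasp_force: 30.4
time_s: 12.97
position: [0.5378, 0.161, 0.026]
tcp_rot: [[-0.075, 0.997, -0.0], [0.997, 0.075, -0.0], [-0.0, -0.0, -1.0]]
force: [0.3, -0.5, 0.1]
opening: 0.541
grasp_force: 30.4
tcp board 0.16335390686362808 -0.00034823426053400876 0.540684243407143 [ 0.32531    -0.53397     0.09844588] [ 0.02549677 -0.11911907 -0.02947724]
```

```bash
python3 -m handwheel '[[0.0002,-0.002,0,0,0,0],[0.0003,-0.004,0,0,0,0],[0.0005,-0.006,0,0,0,0],[0.0006,-0.008,0,0,0,0],[0.0006,-0.008,0,0,0,0],[0.0006,-0.008,0,0,0,0],[0.0006,-0.008,0,0,0,0],[0.0006,-0.008,0,0,0,0]]'
python3 -m handwheel '[[0,-0.0005,0,0,0,0],[0,-0.001,0,0,0,0],[0,-0.0015,0,0,0,0],[0,-0.002,0,0,0,0],[0,-0.002,0,0,0,0],[0,-0.002,0,0,0,0],[0,-0.002,0,0,0,0],[0,-0.002,0,0,0,0]]'
```

```text
time_s: 13.73
position: [0.5382, 0.1541, 0.026]
tcp_rot: [[-0.076, 0.997, 0.0], [0.997, 0.076, -0.0], [-0.0, 0.0, -1.0]]
force: [0.2, -0.8, -0.6]
opening: 0.542
grasp_force: 30.4
time_s: 14.4
position: [0.5382, 0.152, 0.0259]
tcp_rot: [[-0.076, 0.997, -0.0], [0.997, 0.076, -0.0], [-0.0, -0.0, -1.0]]
force: [-0.6, -0.3, -1.1]
opening: 0.541
grasp_force: 30.4
```

```bash
python3 -m handwheel '[[0,-0.0005,0,0,0,0],[0,-0.001,0,0,0,0],[0,-0.0015,0,0,0,0],[0,-0.002,0,0,0,0],[0,-0.002,0,0,0,0],[0,-0.002,0,0,0,0],[0,-0.002,0,0,0,0],[0,-0.002,0,0,0,0]]'
```

```text
time_s: 15.07
position: [0.5384, 0.1514, 0.0261]
tcp_rot: [[-0.075, 0.997, 0.001], [0.997, 0.075, 0.002], [0.002, 0.001, -1.0]]
force: [0.3, 5.8, -0.2]
opening: 0.545
grasp_force: 30.4
```

Contact at the backstops: 5.8 N at board x ≈ 154 mm for the TCP, exactly where it should be. Next I'll release, rise and check.

```bash
python3 -m handwheel '[[0,0,0,0,0,0],[0,0,0,0,0,0],[0,0,0,0,0,0],[0,0,0,0,0,0],[0,0,0.0,0,0,0],[0,0,0.01,0,0,0],[0,0,0.03,0,0,0],[0,0,0.06,0,0,0]]' 0.6
python3 -m handwheel '[[0,0.02,0.03,0,0,0],[0,0.04,0.06,0,0,0],[0,0.05,0.09,0,0,0],[0,0.05,0.12,0,0,0],[0,0.05,0.15,0,0,0],[0,0.05,0.17,0,0,0],[0,0.05,0.17,0,0,0],[0,0.05,0.17,0,0,0]]' -1
python3 - <<'E'
from m import *
s=bot.read_state();im,D=cams.capture("wrist");P=cloud(D,s);x,y,z=P[...,0],P[...,1],P[...,2]
ex=np.array([-.0762,.9971]);ey=np.array([-.9971,-.0762]);o=np.array([.5499,-.0019])
B=np.stack([(P[...,:2]-o)@ex,(P[...,:2]-o)@ey],-1)
m=(z>.027)&(z<.05)&(B[...,0]>.134)&(B[...,0]<.2)&(abs(B[...,1])<.05);print(rect(B[m]),np.nanmax(B[m],0),np.nanmin(B[m],0))
for a in(.09,.1,.11,.12,.13,.14,.15): k=(abs(B[...,0]-a)<.003)&(abs(B[...,1])<.015);print(a,np.nanmedian(z[k]))
for q in("tag_cap","handle_top","die"):
    for t in models.tip_of(q,"wrist")[:2]:print(q,np.round(t["position"]),round(t["conf"],2),np.round(px2w("wrist",t["position"],med(D,t["position"]),st=s),4))
cv2.imwrite("pics/w6.png",cv2.resize(im[100:400,220:420],None,fx=2,fy=2))
E
```

```text
time_s: 15.73
position: [0.5363, 0.1496, 0.085]
tcp_rot: [[-0.076, 0.997, -0.006], [0.997, 0.076, -0.001], [-0.0, -0.006, -1.0]]
force: [0.1, 0.2, 0.4]
opening: 0.798
grasp_force: 0.0
time_s: 16.4
position: [0.5386, 0.2001, 0.2579]
tcp_rot: [[-0.076, 0.997, 0.004], [0.997, 0.076, 0.0], [0.0, 0.004, -1.0]]
force: [-0.8, -0.1, -0.4]
opening: 0.283
grasp_force: 0.0
(array([148.8,   0.7]), array([48.9, 29.5]), 90.0) [0.16353915 0.02515993] [ 0.13406377 -0.02377515]
0.09 0.03712320246633202
0.1 0.03616868901263057
0.11 0.03470301645603138
0.12 0.03328541703013835
0.13 0.032135355290384277
0.14 0.030409100688024854
0.15 0.028699526813014603
tag_cap [317. 321.] 0.85 [0.5447 0.0758 0.0631]
tag_cap [168. 257.] 0.76 [0.3494 0.125  0.0124]
die [317. 284.] 0.68 [0.5411 0.1112 0.0341]
die [316. 325.] 0.65 [0.5436 0.0715 0.0649]
```

View pics/w6.png

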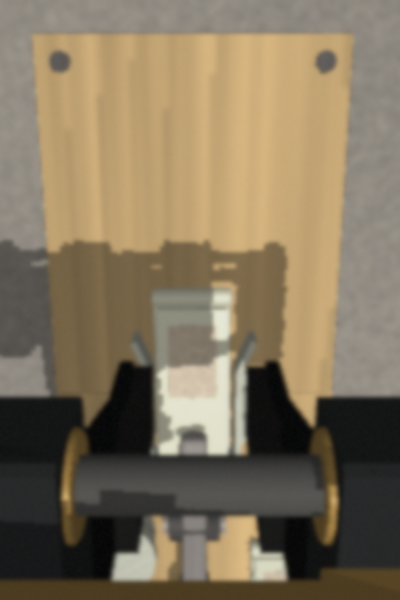

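The tag lies square between the guides with its hinge end at 163.5 mm (163 expected) and its leaf sloping open. Now to the handle.

```bash
python3 -m handwheel '[[0.002,-0.035,-0.01,0,0,0],[0.004,-0.07,-0.02,0,0,0],[0.007,-0.11,-0.03,0,0,0],[0.01,-0.15,-0.04,0,0,0],[0.012,-0.19,-0.05,0,0,0],[0.014,-0.23,-0.06,0,0,0],[0.017,-0.27,-0.06,0,0,0],[0.019,-0.31,-0.06,0,0,0]]' -1
python3 -m handwheel '[[0.002,-0.02,0,0,0,0],[0.003,-0.042,0,0,0,0],[0.003,-0.042,0,0,0,0],[0.003,-0.042,0,0,0,0],[0.003,-0.042,0,0,0,0],[0.003,-0.042,0,0,0,0],[0.003,-0.042,0,0,0,0],[0.003,-0.042,0,0,0,0]]'
python3 - <<'E'
from m import *
s=bot.read_state();im,D=cams.capture("wrist");P=cloud(D,s);z=P[...,2]
ex=np.array([-.0762,.9971]);ey=np.array([-.9971,-.0762]);o=np.array([.5499,-.0019])
print(np.round(s["position"],4),(np.array(s["position"][:2])-o)@np.c_[ex,ey])
for c in("side","scene"):
    im,D=cams.capture(c)
    for t in models.tip_of("handle_top",c)[:2]:
        w=px2w(c,t["position"],med(D,t["position"]));print(c,round(t["conf"],2),np.round(w,4),(w[:2]-o)@np.c_[ex,ey])
    if c=="side": cv2.imwrite("pics/s7.png",cv2.resize(im[120:290,270:450],None,fx=3.5,fy=3.5,interpolation=cv2.INTER_CUBIC))
E
```

```text
time_s: 17.27
position: [0.5558, -0.1115, 0.1936]
tcp_rot: [[-0.076, 0.997, -0.004], [0.997, 0.076, 0.002], [0.002, -0.004, -1.0]]
force: [0.9, -0.2, 0.6]
opening: 0.005
grasp_force: 0.0
time_s: 17.93
position: [0.5602, -0.1507, 0.1959]
tcp_rot: [[-0.078, 0.997, -0.0], [0.997, 0.078, 0.0], [0.0, -0.0, -1.0]]
force: [-0.0, 1.1, 0.3]
opening: 0.003
grasp_force: 0.0
[ 0.5602 -0.1507  0.1959] [-0.14917419  0.00109506]
side 0.45 [0.5336 0.1309 0.0321] [0.13361553 0.00612686]
scene 0.61 [ 0.5563 -0.1463  0.1156] [-0.14451618  0.00460928]
```

View pics/s7.png

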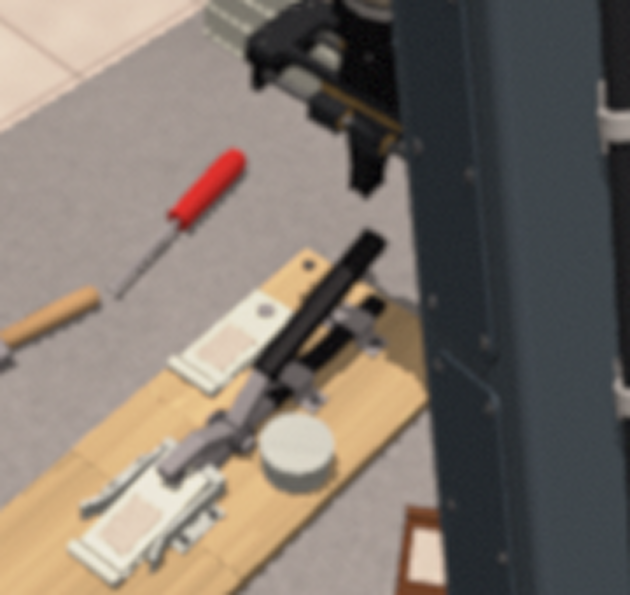

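The crop shows the closed fingers at (368,185) above the upper grip's end at (370,240), with the tag in the guides. I'll press along the arc.

```bash
python3 -m handwheel '[[0.001,-0.002,-0.03,0,0,0],[0.001,-0.002,-0.055,0,0,0],[0.001,-0.002,-0.065,0,0,0],[0.001,-0.003,-0.07,0,0,0],[0.001,-0.004,-0.075,0,0,0],[0.001,-0.005,-0.08,0,0,0],[0.001,-0.006,-0.084,0,0,0],[0.001,-0.007,-0.087,0,0,0]]'
python3 -m handwheel '[[0,-0.002,-0.003,0,0,0],[0,-0.004,-0.006,0,0,0],[0,-0.006,-0.01,0,0,0],[0,-0.007,-0.014,0,0,0],[0,-0.008,-0.017,0,0,0],[0,-0.009,-0.02,0,0,0],[0,-0.009,-0.02,0,0,0],[0,-0.009,-0.02,0,0,0]]'
```

```text
time_s: 18.85
position: [0.5623, -0.16, 0.1098]
tcp_rot: [[-0.076, 0.997, 0.003], [0.997, 0.076, -0.002], [-0.002, 0.003, -1.0]]
force: [-1.2, -1.4, 3.1]
opening: 0.002
grasp_force: 1.5
time_s: 19.52
position: [0.5617, -0.1684, 0.089]
tcp_rot: [[-0.076, 0.997, 0.001], [0.997, 0.076, -0.001], [-0.001, 0.001, -1.0]]
force: [2.2, 0.7, 3.3]
opening: 0.005
grasp_force: 1.7
```

```bash
python3 -m handwheel '[[0,0,-0.002,0,0,0],[0,-0.001,-0.004,0,0,0],[0,-0.001,-0.006,0,0,0],[0,-0.002,-0.008,0,0,0],[0,-0.002,-0.01,0,0,0],[0,-0.002,-0.011,0,0,0],[0,-0.002,-0.011,0,0,0],[0,-0.002,-0.011,0,0,0]]'
```

```text
time_s: 20.18
position: [0.5611, -0.1702, 0.0779]
tcp_rot: [[-0.076, 0.997, -0.0], [0.997, 0.076, -0.0], [-0.0, -0.0, -1.0]]
force: [1.9, -2.2, 4.8]
opening: 0.006
grasp_force: 2.2
```

```bash
python3 -m handwheel '[[0,0,-0.0015,0,0,0],[0,0,-0.003,0,0,0],[0,0,-0.0045,0,0,0],[0,-0.001,-0.006,0,0,0],[0,-0.001,-0.007,0,0,0],[0,-0.001,-0.007,0,0,0],[0,-0.001,-0.007,0,0,0],[0,-0.001,-0.007,0,0,0]]'
```

```text
time_s: 20.85
position: [0.5611, -0.171, 0.0709]
tcp_rot: [[-0.076, 0.997, -0.0], [0.997, 0.076, -0.0], [-0.0, -0.0, -1.0]]
force: [0.9, -2.2, 5.1]
opening: 0.002
grasp_force: 2.4
```

```bash
python3 -m handwheel '[[0,0,-0.001,0,0,0],[0,0,-0.002,0,0,0],[0,0,-0.003,0,0,0],[0,0,-0.004,0,0,0],[0,0,-0.004,0,0,0],[0,0,-0.004,0,0,0],[0,0,-0.004,0,0,0],[0,0,-0.004,0,0,0]]'
python3 - <<'E'
from m import *
im,D=cams.capture("side");cv2.imwrite("pics/s8.png",cv2.resize(im[170:310,280:420],None,fx=4.2,fy=4.2,interpolation=cv2.INTER_CUBIC))
c=cams.calibration("side");K=np.array(c["mtx"]);R=np.array(c["R"]);t=np.array(c["t"]).ravel()
ex=np.array([-.0762,.9971]);o=np.array([.5499,-.0019])
for a in(.085,.09,.1,.11,.12,.14,.155):   # height profile along the tag, mid and off-axis
    r=[]
    for b in(-.012,0,.012):
        w=np.r_[o+a*ex+b*np.array([-.9971,-.0762]),.033];q=K@(R@w+t);uv=q[:2]/q[2];d=med(D,uv);r.append(px2w("side",uv,d)[2])
    print(a,np.round(r,4))
E
```

```text
time_s: 21.52
position: [0.5612, -0.1716, 0.0679]
tcp_rot: [[-0.076, 0.997, 0.0], [0.997, 0.076, -0.001], [-0.001, -0.0, -1.0]]
force: [-0.9, -3.7, 10.6]
opening: 0.001
grasp_force: 5.0
0.085 [0.0387 0.0392 0.039 ]
0.09 [0.0382 0.0397 0.0393]
0.1 [0.0368 0.0367 0.0375]
0.11 [0.0352 0.0355 0.0355]
0.12 [0.034  0.0326 0.0345]
0.14 [0.03   0.0312 0.0308]
0.155 [0.0291 0.0284 0.0291]
```

```bash
python3 -m handwheel '[[0,0,-0.001,0,0,0],[0,0,-0.002,0,0,0],[0,0,-0.003,0,0,0],[0,0,-0.003,0,0,0],[0,0,-0.003,0,0,0],[0,0,-0.003,0,0,0],[0,0,-0.003,0,0,0],[0,0,-0.003,0,0,0]]'
```

```text
time_s: 22.23
position: [0.5612, -0.1717, 0.0667]
tcp_rot: [[-0.077, 0.997, 0.001], [0.997, 0.077, -0.002], [-0.002, 0.0, -1.0]]
force: [-3.1, -3.0, 21.5]
opening: 0.0
grasp_force: 10.5
```

```bash
python3 -m handwheel '[[0,0.004,0.01,0,0,0],[0,0.008,0.02,0,0,0],[0,0.012,0.03,0,0,0],[0,0.016,0.045,0,0,0],[0,0.02,0.065,0,0,0],[0,0.02,0.09,0,0,0],[0,0.02,0.12,0,0,0],[0,0.02,0.14,0,0,0]]'
python3 -m handwheel '[[0,0,0,0,0,0],[0,0,0,0,0,0],[0,0,0,0,0,0],[0,0,0,0,0,0],[0,0,0,0,0,0],[0,0,0,0,0,0],[0,0,0,0,0,0],[0,0,0,0,0,0]]'
python3 - <<'E'
from m import *
ex=np.array([-.0762,.9971]);ey=np.array([-.9971,-.0762]);o=np.array([.5499,-.0019])
for n in("side","scene"):
    im,D=cams.capture(n);c=cams.calibration(n);K=np.array(c["mtx"]);R=np.array(c["R"]);t=np.array(c["t"]).ravel()
    v,u=np.mgrid[0:480,0:640];X=(np.stack([(u-K[0,2])/K[0,0],(v-K[1,2])/K[1,1],np.ones(u.shape)],-1)*D[...,None]-t)@R
    B=(X[...,:2]-o)@np.c_[ex,ey];z=X[...,2]
    for a in(.085,.09,.1,.11,.12,.14,.157,.18):
        k=(abs(B[...,0]-a)<.003)&(abs(B[...,1])<.016)&(z<.06);print(n,a,k.sum(),round(float(np.median(z[k])),4) if k.any() else 0)
    m=(z>.0235)&(z<.05)&(B[...,0]>.12)&(B[...,0]<.2)&(abs(B[...,1])<.027);print("hinge end",np.percentile(B[m],[1,99],0))
    k=(abs(B[...,0]+.15)<.008)&(abs(B[...,1])<.01);print("handle z",np.median(z[k]))
E
```

```text
time_s: 22.9
position: [0.56, -0.149, 0.2049]
tcp_rot: [[-0.077, 0.997, -0.003], [0.997, 0.077, 0.003], [0.003, -0.003, -1.0]]
force: [1.3, 0.2, 0.6]
opening: 0.005
grasp_force: 0.0
time_s: 23.57
position: [0.561, -0.1509, 0.2034]
tcp_rot: [[-0.076, 0.997, -0.001], [0.997, 0.076, 0.001], [0.001, -0.001, -1.0]]
force: [-0.4, 0.2, 0.3]
opening: 0.004
grasp_force: 0.0
side 0.085 22 0.0272
side 0.09 23 0.0272
side 0.1 24 0.0271
side 0.11 23 0.0278
side 0.12 28 0.0278
side 0.14 20 0.0268
side 0.157 22 0.0293
side 0.18 26 0.0187
hinge end [[ 0.12091087 -0.02165607]
 [ 0.18185532  0.02523981]]
handle z 0.11445956678466958
scene 0.085 9 0.0284
scene 0.09 11 0.0288
scene 0.1 8 0.028
scene 0.11 12 0.0285
scene 0.12 11 0.0284
scene 0.14 14 0.0284
scene 0.157 13 0.0304
scene 0.18 15 0.0195
hinge end [[ 0.12064201 -0.02285742]
 [ 0.16034511  0.02382224]]
handle z 0.20998598230788157
```

The tag's top is flat at 9 mm above the board, so it is shut. It is still in place, and the handle is back up at 114 mm.

```bash
python3 -c "
from rig import bot;print(bot.hand_in())"
```

```text
the job is handed in; nothing more can be done
None
```

The job is handed in, but no verdict came back: by depth the tag measures shut, flat and still in place between the guides, the handle is back up, and the only other things I came near on the board showed no sign of being touched.

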